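Shim the sample jig until its ram clamps

TASK

Push the jig's sprung ram by its black handle all the way to its end stops and let it spring back: with one spacer in the channel it clamps nothing. Then stand spacers from the tray upright in the channel, feeling with the ram whether they are enough, until it squeezes the stack against the anvil short of its end stops, with no more spacers than that takes; leave the spares and all else in place. Finish holding the ram pushed firmly against the stack, without letting go.

Things in the scene. Friction and masses are not known exactly. Their poses are not given: they have to be found in the camera images.
- jig: clamping jig, fixed: grey base plate 240 x 110 x 12 mm. Origin: centre of the plate's underside, on the bench; its x axis is the way the ram is pushed, from the handle to the anvil. The anvil, a dark steel block 25 mm thick, 34 wide, top 72 mm above the bench, ends the channel; bolted by hand, its face lies anywhere from jig x = 35 to 59 mm and is not reported
- channel (a point): point on the centre line of the open-topped channel's floor (12 mm above the bench), 20 mm ahead of the resting ram's face, at jig x = -5 mm. Side rails, inner faces at jig y = +-22 mm, tops 26 mm above the bench, x = -22 to 70 mm. Each full push of the ram clears jig x = -25 to 15 mm, so a spacer set down centred here then finds room
- ram (a joint): travel of the sprung ram along jig x, m: 0 at rest, 0.040 with its ears on the end stops. The spring takes 2 N to start, 6 N at full stroke, and drives the ram back to 0 when let go. Stack too short: it reaches 0.040 and clamps nothing. Gap closed: it stops hard short of that. A stop within 1.5 mm of 0.040 is not sure: one more spacer is then right
- ram_face (a point): centre of the ram's face plate, 32 mm wide, from 15 to 63 mm above the bench; at jig x = -25 mm at rest, 15 mm at full stroke; moves with the ram. It slides spacers standing loose in the channel along and bunches them against the anvil
- ram_handle (a point): centre of the top of the ram's handle, a black square post 20 x 20 mm, 95 mm above the bench, sides along jig x and y, bare from 45 mm above the bench up; moves with the ram: jig x = -90 mm at rest, -50 mm at full stroke, plus the give of the stiff buffer spring under the handle: 1 mm for each 3 N of push, at most 8 mm, so push on past the stop to press harder
- tray: white flat tray 220 x 200 mm, floor 4 mm thick, rim 15 mm above the bench, with the spare spacers. Origin: centre of its underside, on the bench
- spacer0: plain aluminium spacer block, 16 mm thick (own x) x 40 mm wide (own y) x 60 mm tall, 0.07 to 0.14 kg, the lowest 5 mm only 35 mm wide; origin: centre of its underside; goes into the jig with its x axis along the jig's x, either way round. Stands loose in the jig's channel from the start
- spacer1: plain aluminium spacer block, 16 mm thick (own x) x 40 mm wide (own y) x 60 mm tall, 0.07 to 0.14 kg, the lowest 5 mm only 35 mm wide; origin: centre of its underside; goes into the jig with its x axis along the jig's x, either way round. Stands in the tray at the start
- spacer2: plain aluminium spacer block, 16 mm thick (own x) x 40 mm wide (own y) x 60 mm tall, 0.07 to 0.14 kg, the lowest 5 mm only 35 mm wide; origin: centre of its underside; goes into the jig with its x axis along the jig's x, either way round. Stands in the tray at the start
- spacer3: plain aluminium spacer block, 16 mm thick (own x) x 40 mm wide (own y) x 60 mm tall, 0.07 to 0.14 kg, the lowest 5 mm only 35 mm wide; origin: centre of its underside; goes into the jig with its x axis along the jig's x, either way round. Stands in the tray at the start
- pot: small clear pot with white cap, 44 mm across, 45 mm high, in the tray; origin: centre of its underside; leave it alone
- collar: steel collar, 32 mm across, 14 mm high, lying in the tray; origin: centre of its underside; leave it alone
- jar: clear jar with white cap, 68 mm across, 85 mm high, at the far edge of the work area; origin: underside; leave it alone
- beaker: clear open beaker, 72 mm across, 95 mm high, at the far edge of the work area; origin: underside; leave it alone
- wrench: steel wrench 150 mm long, lying to the right of the work area; origin: underside; leave it alone
- spatula: spatula with an orange handle, 200 mm long, lying at the far edge of the work area; origin: underside; leave it alone
- disc: clear disc 80 mm across, 6 mm thick, lying to the left of the work area; origin: underside; leave it alone

How it is judged:
By the outcome, as a careful person would: the job done as asked, in the order asked, and still so for the second after the job is handed in, while the arm keeps its last pose, push and grip.
It also fails if it takes over 72 s, if anything falls off the work surface, if the arm or the gripper's body presses on something with over 40 N, if the wrist force passes 120 N, or if a joint passes its speed limit or range.

ROBOT

A 7-joint arm with a two-finger parallel gripper is mounted at the origin on the work surface. World frame = base frame: x ahead of the robot, y to its left, z up, the work surface at z = 0. Lengths are in m, angles in rad, forces in N, time in s.
With the tool pointing down it reaches from about 0.425 to 0.875 m from the base axis. Payload 4.7 kg.
Tool frame: the origin (TCP) lies between the finger pads; the fingertips stand 8 mm ahead of it and the grasp point (between the pads) lies 11 mm behind it; z points along the fingers, y is the direction in which the jaws open and shut (so a half turn about z gives the same grasp; the last joint's range is limited). The gripper opens to 87 mm and grips with 3 to 60 N. Pads are 19 mm wide; open, the fingers measure 117 mm over their backs; the gripper's body (75 mm by 190 mm) begins 51 mm behind the grasp point.
Start: joints at [-1.109, 0.321, -0.07, 1.45, 0.023, 1.371, -0.057], TCP at [0.281, 0.586, 0.231] pointing down, gripper open.
Joint ranges: [-2.86, 2.86], [-0.3, 2.09], [-1.38, 1.24], [0.06, 2.45], [-1.56, 4.7], [0.09, 2.05], [-2.69, 2.69]. Speed limits (rad/s): [2.57, 2.57, 3.14, 3.14, 3.14, 3.14, 3.14].

INTERFACE

Orientations are given as a rotation vector (axis times angle).
In Python, from bench import ctrl, optics, ticket gives the robot as it stands.
- The arm moves only by the tool play_rows, never from a script. Its argument "motion" is a list of rows, each a list of 5 numbers: the closure, from 0 (fully open) to 1 (shut), then the shift along the tool's x, y, z in cm, then the turn about the tool's z in rad. In form: [[jaw, tx, ty, tz, spin], ...]. A call has 1 to 20 rows; each row shifts and turns the commanded pose from where the row before left it, along the tool's axes as they then stand; what a row does not reach is not made up. A row lasts 1/8 s, in which the tool goes at most 62.5 mm and 10.7 degrees, less where a joint would pass 70% of its speed; a pose out of reach is approached as far as the arm can. A call is refused whole if a number of a shift passes 6.25 or a number of a turn 0.188, either way. A call with a gripper value outside its range is refused whole. The fingers move at their own pace and stop on an object; "force" is the grip in N (left out, the last holds). Time passes only in rows, so rows that do not move let the fingers close. It gives the time, the measured TCP pose, the force and the opening at its end, in the units of the state.
- ctrl.get_state(): the state, without advancing time (a new reading comes with each control period).
- optics.get_image(name): name is "scene" or "side" or "wrist"; returns the picture (420x560x3 uint8, red, green, blue); there is no depth.
- optics.calibration(name): a dict with "K" (3x3 intrinsics, pixels), "pose" (4x4, takes a point from camera to world coordinates); the wrist camera has in their place "hand_eye" (4x4, takes a point from camera to tool coordinates, whose origin is the TCP and whose axes are the flange's). Camera axes: x right, y down, z forward; pixel columns grow to the right and rows downward; lengths in m; the calibration is good to about 2 mm. A picture is of the moment at which its call begins: read the wrist's pose just before it. calibration takes no time and is no camera call.
- ticket.close_job(): hands the job in, once; it reports no verdict.
The state is a dict: "time": time; "joint_positions": joint angles; "qd": joint speeds; "joint_torque": joint torques, N m; "position": TCP position; "tool_rot": TCP orientation; "ft_force": force on the tool from outside, world axes, zero at the start; "torque": the same for the moment, N m; "grip_width": opening from 0.0 (shut) to 1.0 (fully open).
Only numpy, scipy, OpenCV 4.12 (cv2) and the standard library are available. Lean on these libraries where they do the work, as an engineer would, in place of code of your own. Each camera call takes 0.05 s, during which the arm holds its last target.

## Working session

There is one attempt and no reset: what is moved stays moved. The work goes in short steps, Python scripts to look and compute and a tool call to move; the robot and the scene stay as the last step left them, time stands still between calls to the robot, and variables do not carry over. Pictures are saved under pics/ and viewed, and the job is handed in when it is done.

Besides the shell and the picture viewer there is one more tool, called after "Emit:" in YAML: its name, and indented under it one key for each argument. play_rows: Moves the arm, as the interface text tells. Its arguments: {"type":"object","properties":{"motion":{"type":"array"},"force":{"type":"number"}},"required":["motion"]}

```bash
mkdir -p pics; ls; python3 - <<'E'
from bench import ctrl, optics
import cv2, numpy as np
print(ctrl.get_state())
for n in ("scene","side","wrist"):
    im=optics.get_image(n); cv2.imwrite(f"pics/{n}0.png",im[:,:,::-1])
    print(n,{k:np.round(v,4).tolist() for k,v in optics.calibration(n).items() if hasattr(v,'__len__')})
E
```

```text
pics
{'time': 0.0, 'joint_positions': array([-1.1089016 ,  0.32183319, -0.07010863,  1.45171533,  0.02258541,
        1.37077572, -0.05690378]), 'qd': array([-0.00150494, -0.00091204, -0.00189703,  0.00095533,  0.00157675,
        0.00123504,  0.00039316]), 'joint_torque': array([ 8.31071811e-04, -4.91294646e+01, -4.03444497e-01, -3.12522268e+01,
       -6.39612903e-02,  4.38763504e-02,  1.89925127e-04]), 'position': array([0.28122395, 0.58540288, 0.22943481]), 'tool_rot': array([-6.97380187e-01, -3.06284523e+00,  3.00212338e-03]), 'ft_force': array([-0.28583772, -0.32288785,  0.02834066]), 'torque': array([-0.0012493 ,  0.02677029, -0.00190131]), 'grip_width': 0.9998362227060199}
scene {'K': [[440.4703, 0.0, 282.7529], [0.0, 440.4703, 209.0182], [0.0, 0.0, 1.0]], 'pose': [[0.0718, 0.8752, -0.4784, 1.1122], [0.9974, -0.067, 0.0271, -0.0274], [-0.0083, -0.4791, -0.8777, 1.0443], [0.0, 0.0, 0.0, 1.0]]}
side {'K': [[546.274, 0.0, 274.692], [0.0, 546.274, 201.3721], [0.0, 0.0, 1.0]], 'pose': [[0.9147, -0.2542, 0.3143, 0.0701], [-0.4036, -0.5336, 0.7432, -1.2593], [-0.0212, -0.8066, -0.5907, 1.0675], [0.0, 0.0, 0.0, 1.0]]}
wrist {'K': [[314.8819, 0.0, 277.3764], [0.0, 314.8819, 206.5333], [0.0, 0.0, 1.0]], 'hand_eye': [[-0.0001, -0.9539, -0.3001, 0.0834], [1.0, 0.0, -0.0003, 0.0002], [0.0003, -0.3001, 0.9539, -0.1536], [0.0, 0.0, 0.0, 1.0]]}
```

View pics/scene0.png

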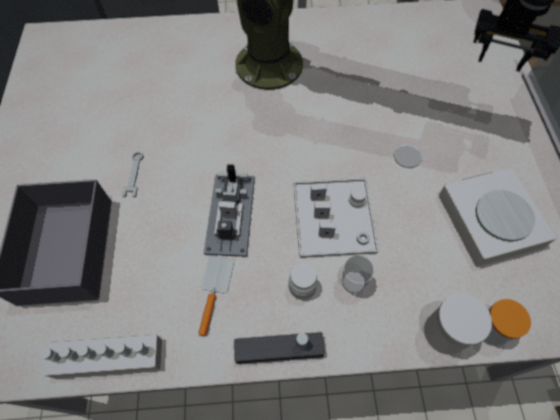

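View pics/side0.png

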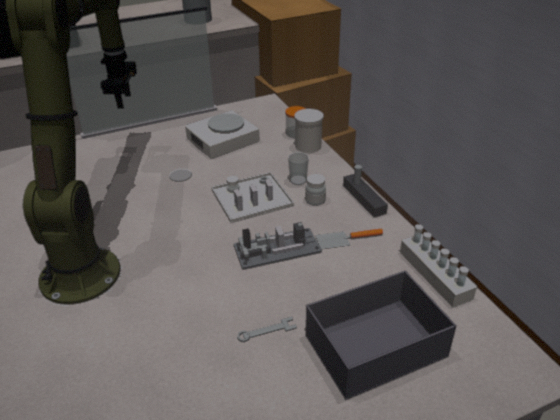

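View pics/wrist0.png

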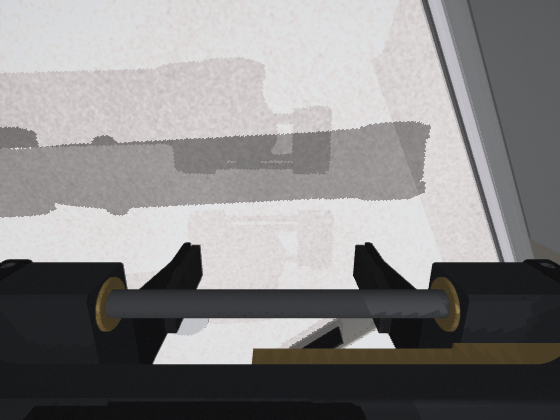

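The scene camera shows the jig at about (230,215) with its handle at (231,172), nearest the robot. The tray is at about (335,217) with three spacers at (318,192), (322,212) and (327,230). I'll enlarge both.

```bash
python3 - <<'E'
import cv2
a=cv2.imread("pics/scene0.png")
cv2.imwrite("pics/c1.png",cv2.resize(a[155:265,190:390],None,fx=4,fy=4,interpolation=cv2.INTER_CUBIC))
a=cv2.imread("pics/side0.png")
cv2.imwrite("pics/c2.png",cv2.resize(a[165:275,200:340],None,fx=5,fy=5,interpolation=cv2.INTER_CUBIC))
E
```

```text
(no output)
```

View pics/c1.png

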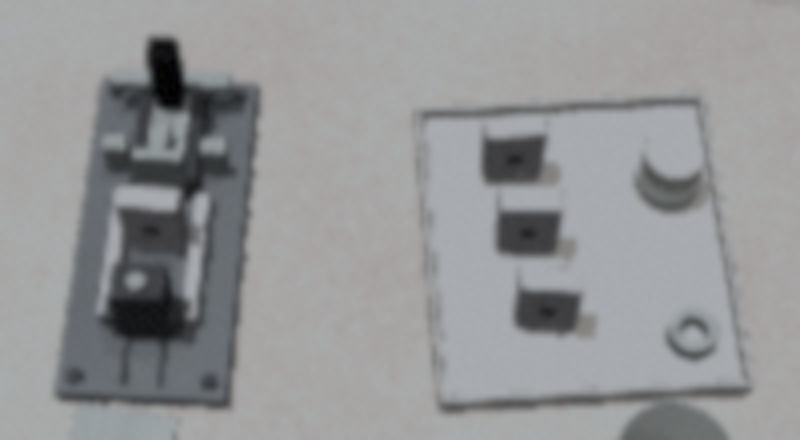

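View pics/c2.png

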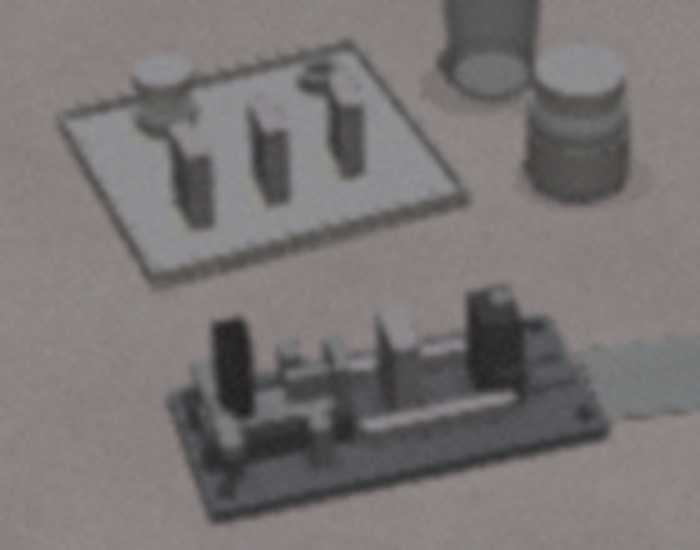

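```bash
cat > h.py <<'E'
import numpy as np, cv2
from bench import ctrl, optics
from scipy.spatial.transform import Rotation as R
def ray(K,P,uv,z):
    d=P[:3,:3]@np.linalg.solve(K,[uv[0],uv[1],1]); o=P[:3,3]
    return o+d*(z-o[2])/d[2]
def camP(n,st=None):
    c=optics.calibration(n); K=np.array(c["K"])
    if n!="wrist": return K,np.array(c["pose"])
    T=np.eye(4);T[:3,:3]=R.from_rotvec(st["tool_rot"]).as_matrix();T[:3,3]=st["position"]
    return K,T@np.array(c["hand_eye"])
def proj(K,P,p):
    q=np.linalg.inv(P)@np.append(p,1); q=K@q[:3]; return q[:2]/q[2]
E
python3 - <<'E'
from h import *
K,P=camP("scene")
def s(l,z,o=(190,155),f=4):
    for u,v in l: print(np.round(ray(K,P,((u+.5)/f-.5+o[0],(v+.5)/f-.5+o[1]),z),4))
print("jig");s([(105,80),(258,87),(230,403),(58,397)],.012)
print("handle top");s([(163,42)],.095)
print("anvil top far edge");s([(110,300),(180,302)],.072)
print("tray");s([(415,112),(702,100),(748,392),(442,407)],.015)
print("spacer tops front edges");s([(484,136),(548,134),(498,209),(563,208),(516,289),(581,292)],.064)
print("s0");s([(117,207),(185,214)],.072)
K,P=camP("side")
print("side");s([(170,400),(215,520),(608,433),(555,322)],.012,(200,165),5)
s([(60,122),(155,283),(468,195),(352,42)],.015,(200,165),5)
E
```

```text
jig
[ 0.4262 -0.174   0.012 ]
[ 0.4402 -0.0676  0.012 ]
[ 0.6758 -0.0949  0.012 ]
[ 0.6635 -0.2035  0.012 ]
handle top
[ 0.4547 -0.1246  0.095 ]
anvil top far edge
[ 0.6275 -0.1622  0.072 ]
[ 0.6321 -0.1194  0.072 ]
tray
[0.4709 0.0394 0.015 ]
[0.4764 0.2375 0.015 ]
[0.6942 0.2313 0.015 ]
[0.6898 0.0382 0.015 ]
spacer tops front edges
[0.5232 0.0794 0.064 ]
[0.5249 0.121  0.064 ]
[0.5778 0.0827 0.064 ]
[0.5802 0.124  0.064 ]
[0.635  0.0879 0.064 ]
[0.6401 0.1277 0.064 ]
s0
[ 0.5624 -0.1578  0.072 ]
[ 0.5707 -0.115   0.072 ]
side
[ 0.4344 -0.0771  0.012 ]
[ 0.4215 -0.1847  0.012 ]
[ 0.6548 -0.2132  0.012 ]
[ 0.6731 -0.1091  0.012 ]
[0.466  0.2214 0.015 ]
[0.4637 0.0283 0.015 ]
[0.6793 0.0279 0.015 ]
[0.6833 0.2263 0.015 ]
```

```bash
cat >> h.py <<'E'
def plan(xyz,txang=None):
    s=ctrl.get_state(); M=R.from_rotvec(s["tool_rot"]).as_matrix()
    d=M.T@(np.array(xyz)-s["position"])*100
    a=np.arctan2(M[1,0],M[0,0]); sp=0 if txang is None else -((txang-a+np.pi)%(2*np.pi)-np.pi)
    print("pos",np.round(s["position"],4),"txang",round(a,4),"F",np.round(s["ft_force"],2),"w",round(s["grip_width"],3),"t",round(s["time"],2))
    print("shift cm",np.round(d,2),"spin",round(sp,3), "q",np.round(s["joint_positions"],2))
E
python3 -c "
from h import *
plan((.52,.3,.28)); plan((.5,0,.28),np.pi-.12)"
```

```text
pos [0.2813 0.5856 0.2298] txang 2.6938 F [-0.16 -0.72  0.42] w 1.001 t 0.15
shift cm [-33.88 -15.41  -5.  ] spin 0 q [-1.11  0.32 -0.07  1.45  0.02  1.37 -0.06]
pos [0.2813 0.5856 0.2298] txang 2.6938 F [-0.16 -0.72  0.42] w 1.001 t 0.15
shift cm [-45.07 -43.32  -4.96] spin -0.328 q [-1.11  0.32 -0.07  1.45  0.02  1.37 -0.06]
```

Emit:
play_rows:
  motion:
    - [0.5,-4.84,-2.2,-0.71,0]
    - [0.5,-4.84,-2.2,-0.71,0]
    - [0.5,-4.84,-2.2,-0.71,0]
    - [0.5,-4.84,-2.2,-0.71,0]
    - [0.5,-4.84,-2.2,-0.71,0]
    - [0.5,-4.84,-2.2,-0.71,0]
    - [0.5,-4.84,-2.2,-0.71,0]
    - [0.5,-2.24,-5.58,0,0]
    - [0.5,-2.24,-5.58,0,0]
    - [0.5,-2.24,-5.58,0,0]
    - [0.5,-2.24,-5.58,0,0]
    - [0.5,-2.24,-5.58,0,-0.164]
    - [0.5,0,0,0,-0.164]
    - [0.5,0,0,0,0]
    - [0.5,0,0,0,0]

```text
time: 2.02
position: [0.5003, 0.0015, 0.28]
tool_rot: [-0.189, -3.135, -0.0]
ft_force: [-0.2, -1.0, 0.2]
grip_width: 0.503
```

```bash
python3 - <<'E'
from h import *
plan((.5,0,.28),np.pi-.12)
st=ctrl.get_state(); im=optics.get_image("wrist"); np.savez("w1.npz",im=im,p=st["position"],r=st["tool_rot"])
cv2.imwrite("pics/w1.png",im[:,:,::-1])
E
```

```text
pos [0.5003 0.0015 0.28  ] txang 3.021 F [-0.17 -1.    0.2 ] w 0.503 t 2.02
shift cm [ 0.01 -0.15  0.  ] spin -0.001 q [-0.43 -0.03  0.37  1.75  0.01  1.42  1.39]
```

View pics/w1.png

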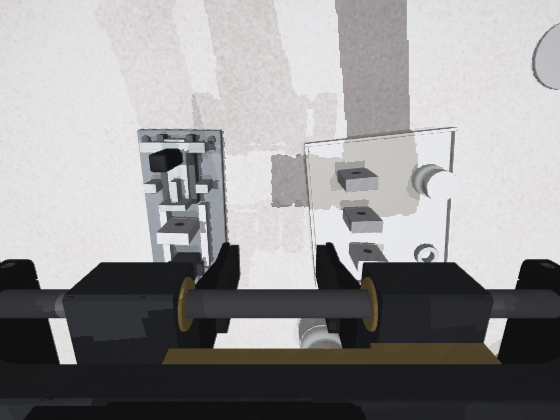

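Wrist view: the jig is at left with the handle at (165,160) and spacer0 at (180,228). The tray is at right with spacers at (357,178), (362,217) and (368,252).

```bash
python3 - <<'E'
import cv2
a=cv2.imread("pics/w1.png")
cv2.imwrite("pics/w1a.png",cv2.resize(a[120:280,130:240],None,fx=5,fy=3.75 and 5,interpolation=cv2.INTER_CUBIC)[:,:])
cv2.imwrite("pics/w1b.png",cv2.resize(a[120:270,300:460],None,fx=4,fy=4,interpolation=cv2.INTER_CUBIC))
b=cv2.imread("pics/w1a.png");cv2.imwrite("pics/w1a.png",b[:600])
E
```

```text
(no output)
```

View pics/w1a.png

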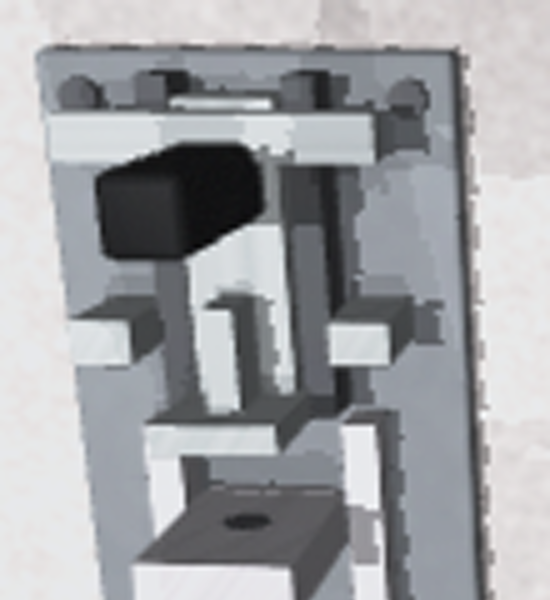

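View pics/w1b.png

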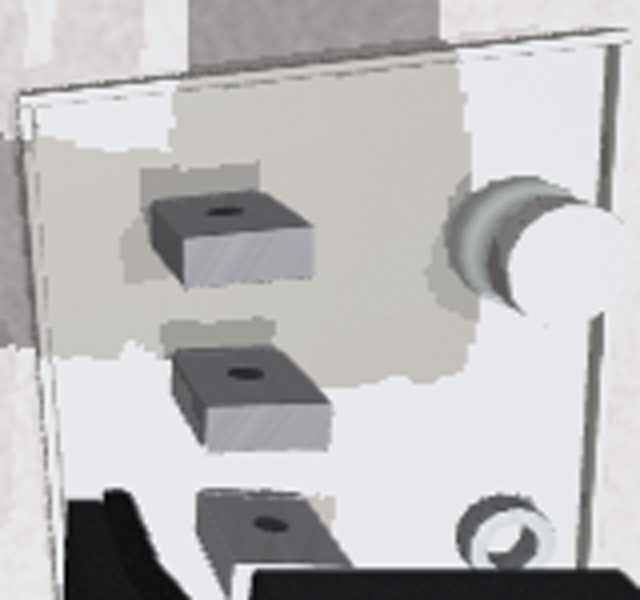

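```bash
python3 - <<'E'
from h import *
d=np.load("w1.npz"); K,P=camP("wrist",dict(position=d["p"],tool_rot=d["r"]))
def s(n,l,z,o,f):
    q=np.array([ray(K,P,((u+.5)/f-.5+o[0],(v+.5)/f-.5+o[1]),z)[:2] for u,v in l])
    print(n,np.round(q,4).tolist(),"mean",np.round(q.mean(0),4)); return q
A=((130,120),5);B=((300,120),4)
for n,l in (("s1",[(184,237),(313,226),(313,277),(184,288)]),("s2",[(207,409),(330,402),(330,449),(207,451)])):
    q=s(n,l,.064,*B); v=(q[1]-q[0]+q[2]-q[3]); print(" y-dir yaw",np.arctan2(-v[0],v[1]))
s("plateL",[(40,50),(460,50)],.012,*A)
l=s("left",[(40,50),(105,600)],.012,*A); r=s("right",[(460,50),(485,600)],.012,*A)
for q in(l,r): v=q[1]-q[0]; print(np.arctan2(v[1],v[0]))
s("handle",[(98,178),(182,172),(188,258),(105,258)],.095,*A)
s("ramplate",[(150,428),(277,427),(277,453),(152,455)],.063,*A)
s("rail inner",[(342,420),(358,600)],.026,*A)
E
```

```text
s1 [[0.5083, 0.0831], [0.5096, 0.1215], [0.5253, 0.1211], [0.5241, 0.0822]] mean [0.5168 0.102 ]
 y-dir yaw -0.03286746176198803
s2 [[0.564, 0.0872], [0.5663, 0.1254], [0.5821, 0.125], [0.5781, 0.0864]] mean [0.5726 0.106 ]
 y-dir yaw -0.08167243273047332
plateL [[0.4228, -0.1724], [0.436, -0.0637]] mean [ 0.4294 -0.1181]
left [[0.4228, -0.1724], [0.5769, -0.1929]] mean [ 0.4999 -0.1827]
right [[0.436, -0.0637], [0.5902, -0.0834]] mean [ 0.5131 -0.0736]
-0.13228002599533806
-0.12705487274810143
handle [[0.4494, -0.1306], [0.4503, -0.1124], [0.4688, -0.1153], [0.4666, -0.1332]] mean [ 0.4588 -0.1229]
ramplate [[0.514, -0.1461], [0.5176, -0.115], [0.5242, -0.1164], [0.521, -0.1472]] mean [ 0.5192 -0.1312]
rail inner [[0.5277, -0.1098], [0.5802, -0.1156]] mean [ 0.5539 -0.1127]
```

```bash
cat >> h.py <<'E'
JO=np.array([.5485,-.1331]); JY=-.125
def jig(x,y=0): return JO+np.array([np.cos(JY)*x-np.sin(JY)*y,np.sin(JY)*x+np.cos(JY)*y])
def pj(x,y,z): plan((*jig(x,y),z),np.pi+JY)
def wj():
    s=ctrl.get_state(); d=s["position"][:2]-JO; c,n=np.cos(JY),np.sin(JY); f=s["ft_force"]
    print("jig mm",np.round([(c*d[0]+n*d[1])*1e3,(-n*d[0]+c*d[1])*1e3,s["position"][2]*1e3],2),"Fx,Fy,Fz",np.round([c*f[0]+n*f[1],-n*f[0]+c*f[1],f[2]],2),"w",round(s["grip_width"],3),"t",s["time"])
E
python3 -c "
from h import *
pj(-.118,0,.07);wj()"
```

```text
pos [0.5003 0.0015 0.2801] txang 3.0216 F [ 0.28 -0.04 -0.26] w 0.494 t 2.08
shift cm [  5.4  -12.73  21.01] spin 0.005 q [-0.43 -0.03  0.37  1.75  0.01  1.42  1.39]
jig mm [-64.59 127.55 280.05] Fx,Fy,Fz [ 0.28 -0.01 -0.26] w 0.494 t 2.075
```

Emit:
play_rows:
  motion:
    - [1,1.8,-4.24,2,0.005]
    - [1,1.8,-4.24,3,0]
    - [1,1.8,-4.25,3,0]
    - [1,0,0,4,0]
    - [1,0,0,4,0]
    - [1,0,0,3,0]
    - [1,0,0,2,0]
    - [1,0,0,0,0]
    - [1,0,0,0,0]

```text
time: 3.2
position: [0.4319, -0.119, 0.071]
tool_rot: [0.195, 3.134, -0.0]
ft_force: [0.7, 0.3, -0.2]
grip_width: 0.005
```

```bash
python3 - <<'E'
from h import *
wj()
for n in("wrist","side"):
    im=optics.get_image(n); cv2.imwrite(f"pics/{n}2.png",im[:,:,::-1])
a=cv2.imread("pics/side2.png");cv2.imwrite("pics/side2c.png",cv2.resize(a[165:275,200:340],None,fx=5,fy=5,interpolation=cv2.INTER_CUBIC))
E
```

```text
jig mm [-117.44   -0.54   71.01] Fx,Fy,Fz [ 0.7   0.37 -0.23] w 0.005 t 3.2
```

View pics/wrist2.png

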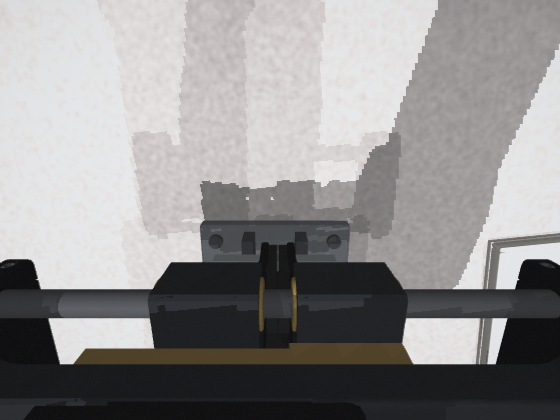

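View pics/side2c.png

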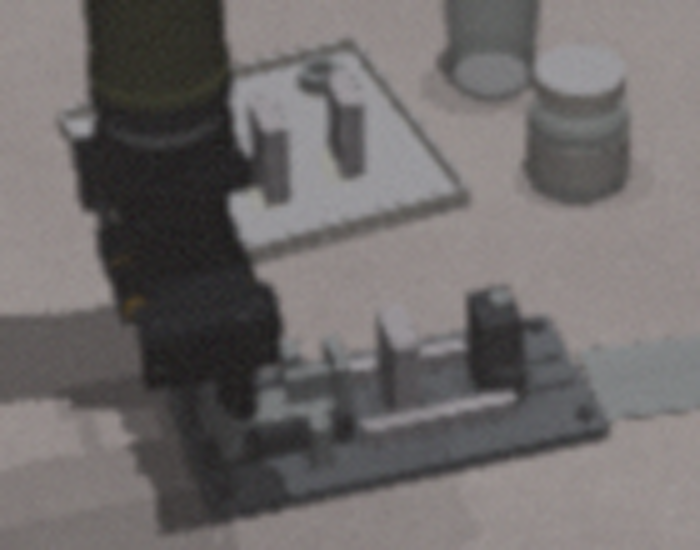

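The fingers are just behind the handle with no contact yet. Next is the first full push.

Emit:
play_rows:
  motion:
    - [1,-0.6,0,0,0]
    - [1,-0.5,0,0,0]
    - [1,-0.5,0,0,0]
    - [1,-0.5,0,0,0]
    - [1,-0.5,0,0,0]
    - [1,-0.5,0,0,0]
    - [1,-0.5,0,0,0]
    - [1,-0.5,0,0,0]
    - [1,-0.5,0,0,0]
    - [1,0,0,0,0]
    - [1,0,0,0,0]

```text
time: 4.68
position: [0.4764, -0.125, 0.0701]
tool_rot: [-0.196, -3.134, -0.0]
ft_force: [-4.6, 0.4, 3.7]
grip_width: 0.008
```

```bash
python3 -c "
from h import *
wj()"
```

```text
jig mm [-72.53  -0.94  70.09] Fx,Fy,Fz [-4.58 -0.14  3.67] w 0.008 t 4.675
```

Emit:
play_rows:
  motion:
    - [1,-0.4,0,0,0]
    - [1,0,0,0,0]
    - [1,0,0,0,0]

```text
time: 5.05
position: [0.4801, -0.1255, 0.07]
tool_rot: [-0.196, -3.134, -0.0]
ft_force: [-4.9, 0.9, 4.3]
grip_width: 0.005
```

```bash
python3 -c "
from h import *
wj()"
```

```text
jig mm [-68.83  -0.96  70.  ] Fx,Fy,Fz [-4.99  0.25  4.25] w 0.005 t 5.05
```

Emit:
play_rows:
  motion:
    - [1,-0.3,0,0,0]
    - [1,0,0,0,0]
    - [1,0,0,0,0]

```text
time: 5.42
position: [0.4818, -0.1257, 0.0699]
tool_rot: [-0.196, -3.131, -0.001]
ft_force: [-9.5, 1.6, 6.3]
grip_width: 0.001
```

```bash
python3 -c "
from h import *
wj()"
```

```text
jig mm [-67.07  -0.97  69.88] Fx,Fy,Fz [-9.62  0.38  6.27] w 0.001 t 5.425
```

Emit:
play_rows:
  motion:
    - [1,-0.3,0,0,0]
    - [1,0,0,0,0]
    - [1,0,0,0,0]

```text
time: 5.8
position: [0.4833, -0.1259, 0.0697]
tool_rot: [-0.196, -3.128, -0.002]
ft_force: [-12.8, 2.1, 10.8]
grip_width: 0.006
```

```bash
python3 - <<'E'
from h import *
wj()
im=optics.get_image("side");a=im[:,:,::-1]
cv2.imwrite("pics/side3c.png",cv2.resize(a[165:275,200:340],None,fx=5,fy=5,interpolation=cv2.INTER_CUBIC))
im=optics.get_image("scene");a=im[:,:,::-1]
cv2.imwrite("pics/sc3c.png",cv2.resize(a[155:265,190:330],None,fx=5,fy=5,interpolation=cv2.INTER_CUBIC))
E
```

```text
jig mm [-65.63  -0.99  69.65] Fx,Fy,Fz [-12.93   0.48  10.85] w 0.006 t 5.8
```

View pics/side3c.png

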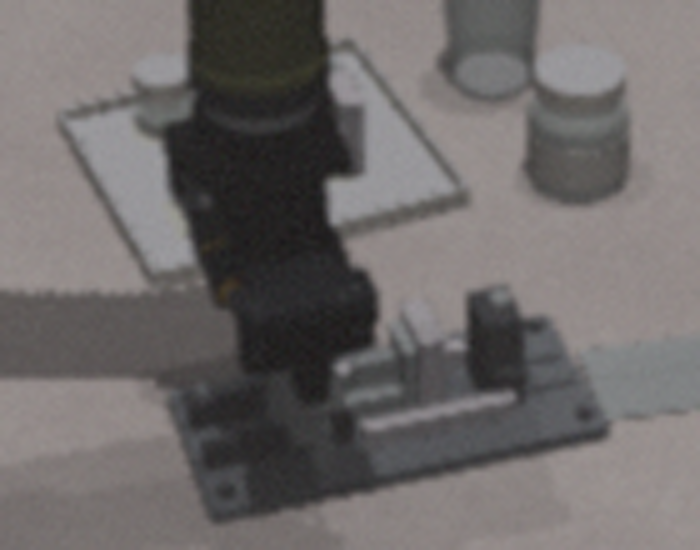

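View pics/sc3c.png

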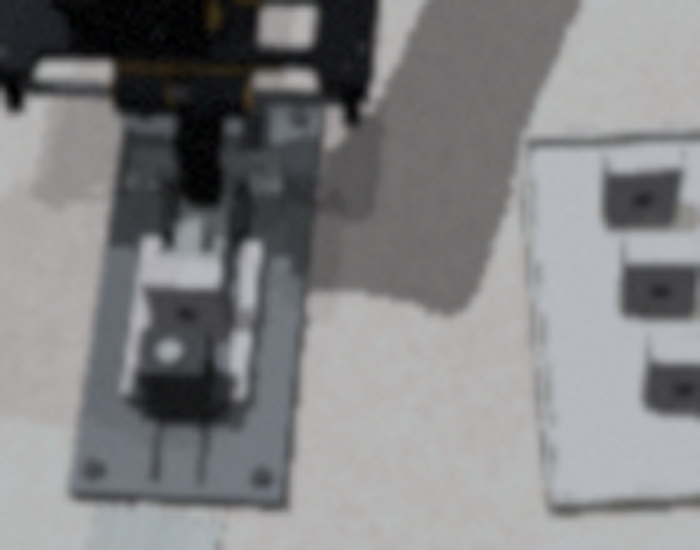

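Resistance ramps at the buffer's rate, so the ram is on its end stops: x=-65.6 at 12.9 N, x=-67.1 at 9.6 N. I'll retract and let it spring back.

Emit:
play_rows:
  motion:
    - [1,1,0,0,0]
    - [1,1.5,0,0,0]
    - [1,1.5,0,0,0]
    - [1,1.5,0,0,0]
    - [1,0.9,0,0,0]
    - [1,0,0,-3,0]
    - [0.3,0,0,-6,0]
    - [0.3,0,0,-1,0]
    - [0.3,0,0,0,0]

```text
time: 7.02
position: [0.4241, -0.1183, 0.1712]
tool_rot: [0.195, 3.132, 0.001]
ft_force: [-0.2, 0.3, -0.1]
grip_width: 0.258
```

```bash
python3 - <<'E'
from h import *
wj()
plan((.5168,.102,.12),np.pi-.033)
for n,c in(("side",(165,200)),("scene",(155,190))):
    im=optics.get_image(n)[:,:,::-1]
    cv2.imwrite(f"pics/{n}4c.png",cv2.resize(im[c[0]:c[0]+110,c[1]:c[1]+140],None,fx=5,fy=5,interpolation=cv2.INTER_CUBIC))
E
```

```text
jig mm [-125.25   -0.8   171.16] Fx,Fy,Fz [-0.22  0.28 -0.08] w 0.258 t 7.025
pos [ 0.4241 -0.1183  0.1712] txang 3.017 F [-0.19  0.31 -0.08] w 0.258 t 7.03
shift cm [-6.44 23.01  5.16] spin -0.092 q [-0.32 -0.12  0.51  2.04  0.06  1.21  1.6 ]
```

View pics/side4c.png

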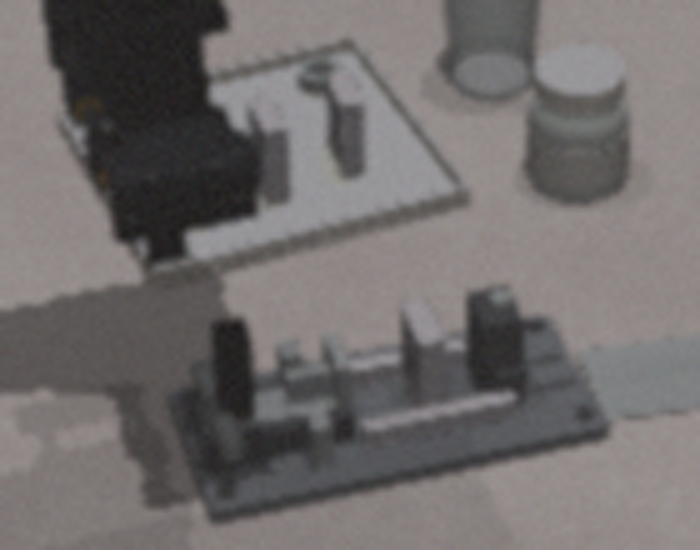

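View pics/scene4c.png

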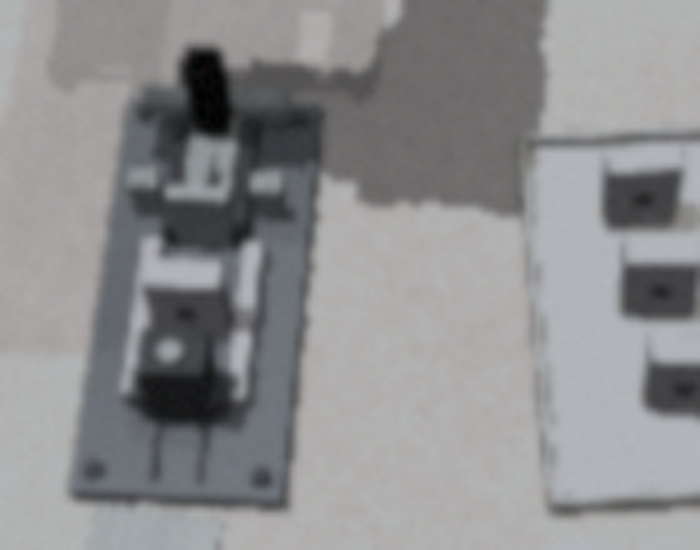

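The ram is back at rest and spacer0 has slid up towards the anvil. Next is spacer1.

Emit:
play_rows:
  motion:
    - [0.25,-1.6,5.75,0.4,0]
    - [0.25,-1.6,5.75,1,0]
    - [0.25,-1.6,5.75,1.7,0]
    - [0.25,-1.64,5.76,2.06,0]
    - [0.25,0,0,0,-0.092]
    - [0.25,0,0,0,0]

```text
time: 7.88
position: [0.5142, 0.1012, 0.1167]
tool_rot: [-0.051, -3.138, 0.003]
ft_force: [0.3, -0.9, -0.0]
grip_width: 0.75
```

```bash
python3 - <<'E'
from h import *
plan((.5168,.102,.038),np.pi-.033)
im=optics.get_image("wrist")[:,:,::-1];cv2.imwrite("pics/w5.png",im)
E
```

```text
pos [0.5142 0.1012 0.1167] txang 3.1088 F [ 0.27 -0.94 -0.03] w 0.75 t 7.88
shift cm [-0.28  0.11  7.87] spin 0.0 q [-0.52  0.15  0.3   1.91 -0.05  1.1   1.33]
```

View pics/w5.png

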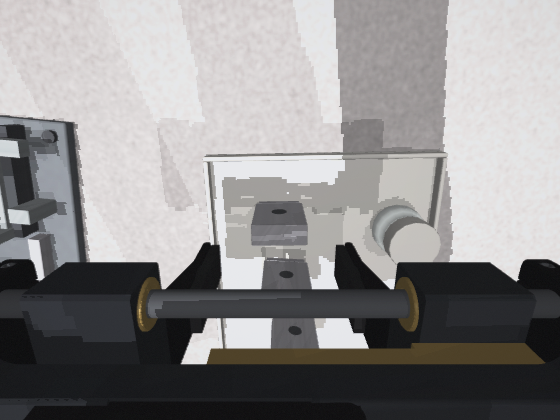

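Spacer1's top face spans about (251..307, 225..244), centred between the fingers. I'll check this against the plan.

```bash
python3 - <<'E'
from h import *
im=cv2.imread("pics/w5.png"); cv2.imwrite("pics/w5c.png",cv2.resize(im[190:260,230:330],None,fx=7,fy=7,interpolation=cv2.INTER_CUBIC))
E
```

```text
(no output)
```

View pics/w5c.png

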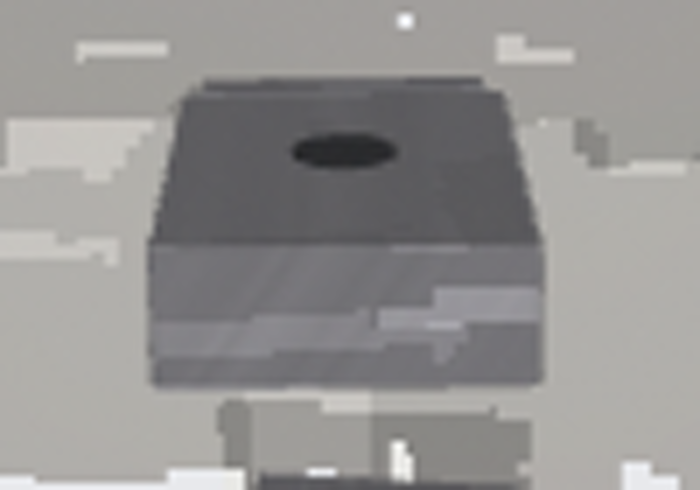

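```bash
python3 - <<'E'
from h import *
st=ctrl.get_state(); K,P=camP("wrist",st)
q=np.array([ray(K,P,((u+.5)/7-.5+230,(v+.5)/7-.5+190),.064)[:2] for u,v in [(148,243),(543,243),(543,385),(152,386)]])
print(np.round(q,4),q.mean(0)); v=q[1]-q[0]+q[2]-q[3];print(np.arctan2(-v[0],v[1]))
m=q.mean(0); plan((*m,.038),np.pi-.033)
E
```

```text
[[0.5087 0.0822]
 [0.5101 0.1218]
 [0.5256 0.1216]
 [0.5243 0.0817]] [0.51719409 0.10180742]
-0.03316359311300099
pos [0.5146 0.1005 0.1174] txang 3.1065 F [-0.41  0.49  1.4 ] w 0.749 t 7.92
shift cm [-0.27  0.15  7.94] spin -0.002 q [-0.52  0.14  0.3   1.91 -0.05  1.1   1.33]
```

Emit:
play_rows:
  motion:
    - [0.25,-0.15,0.05,3,0]
    - [0.25,-0.1,0.05,3,0]
    - [0.25,0,0,1.9,0]
    - [0.25,0,0,0,0]
    - [0.25,0,0,0,0]

```text
time: 8.55
position: [0.5185, 0.1017, 0.0408]
tool_rot: [0.054, 3.14, 0.001]
ft_force: [-0.4, 0.9, -0.1]
grip_width: 0.753
```

```bash
python3 - <<'E'
from h import *
plan((.5172,.1018,.038),np.pi-.033)
E
```

```text
pos [0.5185 0.1017 0.0408] txang 3.107 F [-0.41  0.94 -0.08] w 0.753 t 8.55
shift cm [0.13 0.01 0.28] spin -0.002 q [-0.5   0.25  0.29  1.97 -0.09  0.94  1.36]
```

Emit:
play_rows:
  motion:
    - [0.7,0,0,0,0]
    - [0.7,0,0,0,0]
    - [0.7,0,0,0,0]
    - [0.7,0,0,0,0]
  force: 30

```text
time: 9.05
position: [0.5181, 0.1023, 0.0402]
tool_rot: [0.051, 3.141, 0.0]
ft_force: [-0.4, -0.3, 1.0]
grip_width: 0.455
```

```bash
python3 - <<'E'
from h import *
plan((.5172,.1018,.038),np.pi-.033)
E
```

```text
pos [0.5181 0.1023 0.0402] txang 3.1088 F [-0.36 -0.27  1.  ] w 0.455 t 9.05
shift cm [ 0.09 -0.05  0.22] spin 0.0 q [-0.51  0.25  0.29  1.97 -0.09  0.94  1.37]
```

Gripped: the opening reads 39.6 mm. Lift and carry to the channel.

Emit:
play_rows:
  motion:
    - [0.7,0,0,-3,0]
    - [0.7,0,0,-5,0]
    - [0.7,0,0,-5,0]
    - [0.7,0,0,0,0]

```text
time: 9.55
position: [0.5208, 0.1029, 0.1743]
tool_rot: [0.051, 3.133, 0.005]
ft_force: [-0.2, 0.9, -0.8]
grip_width: 0.46
```

```bash
python3 - <<'E'
from h import *
pj(-.005,0,.17)
E
```

```text
pos [0.5208 0.1029 0.1743] txang 3.1087 F [-0.18  0.94 -0.79] w 0.46 t 9.55
shift cm [ -3.04 -23.45   0.38] spin 0.092 q [-0.53  0.1   0.3   1.84 -0.03  1.2   1.32]
```

Emit:
play_rows:
  motion:
    - [0.7,-0.6,-4.7,0,0]
    - [0.7,-0.6,-5.3,0,0]
    - [0.7,-0.6,-5.3,0,0]
    - [0.7,-0.6,-4.8,0,0]
    - [0.7,-0.5,-3.3,0.3,0]
    - [0.7,0,0,0,0.092]
    - [0.7,0,0,0,0]
    - [0.7,0,0,0,0]

```text
time: 10.55
position: [0.5389, -0.1318, 0.1661]
tool_rot: [-0.192, -3.134, -0.0]
ft_force: [0.1, -0.9, -1.3]
grip_width: 0.455
```

```bash
python3 - <<'E'
from h import *
pj(-.005,0,.10)
for n,c in(("side",(165,200)),("scene",(155,190))):
    im=optics.get_image(n)[:,:,::-1]
    cv2.imwrite(f"pics/{n}6c.png",cv2.resize(im[c[0]:c[0]+110,c[1]:c[1]+140],None,fx=5,fy=5,interpolation=cv2.INTER_CUBIC))
im=optics.get_image("wrist")[:,:,::-1];cv2.imwrite("pics/w6.png",im);wj()
E
```

```text
pos [ 0.5389 -0.1318  0.1661] txang 3.0194 F [ 0.14 -0.95 -1.32] w 0.455 t 10.55
shift cm [-0.48 -0.01  6.61] spin 0.003 q [-0.26  0.17  0.5   1.79 -0.09  1.2   1.72]
jig mm [ -9.35  -0.   166.69] Fx,Fy,Fz [ 0.59  0.28 -1.03] w 0.454 t 10.7
```

View pics/scene6c.png

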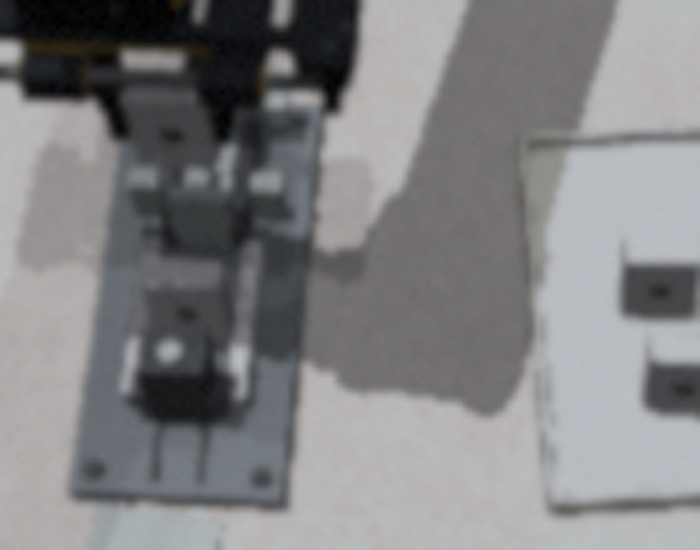

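View pics/w6.png

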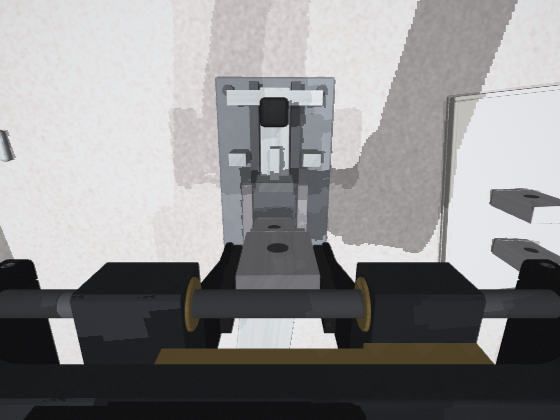

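The held spacer hangs above the channel, and the jig is seen straight on with the handle at (274,112) and plate corners (216,78) and (334,78). This is good for refining the jig centre line.

```bash
python3 - <<'E'
from h import *
im=cv2.imread("pics/w6.png"); cv2.imwrite("pics/w6c.png",cv2.resize(im[70:250,205:345],None,fx=3.3*1,fy=3.3,interpolation=cv2.INTER_CUBIC))
E
```

```text
(no output)
```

View pics/w6c.png

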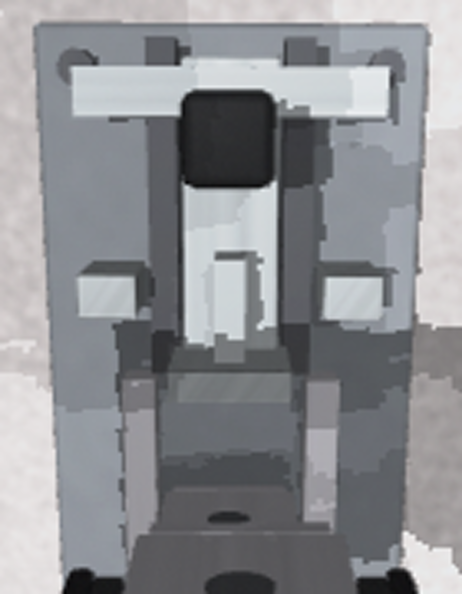

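```bash
python3 - <<'E'
from h import *
st=ctrl.get_state(); K,P=camP("wrist",st)
c,n=np.cos(JY),np.sin(JY)
def s(nm,l,z):
    for u,v in l:
        d=ray(K,P,((u+.5)/3.3-.5+205,(v+.5)/3.3-.5+70),z)[:2]-JO
        print(nm,np.round([(c*d[0]+n*d[1])*1e3,(-n*d[0]+c*d[1])*1e3],1))
s("plate corners",[(35,24),(427,24)],.012)
s("plate sides",[(60,560),(406,560)],.012)
s("handle",[(182,187),(274,187),(182,95),(272,95)],.095)
s("rails in",[(157,400),(304,400),(162,480),(303,480)],.026)
s("ramplate",[(178,400),(291,400)],.063)
wj()
E
```

```text
plate corners [-119.1  -56.4]
plate corners [-119.3   51.5]
plate sides [ 40.9 -57.5]
plate sides [40.7 53.7]
handle [-80.2 -12.1]
handle [-80.2   7.3]
handle [-98.5 -11.8]
handle [-98.5   6.6]
rails in [-15.9 -24. ]
rails in [-16.  19.]
rails in [  8.8 -23.1]
rails in [ 8.7 19.2]
ramplate [-25.6 -15.6]
ramplate [-25.6  13.3]
jig mm [ -9.35  -0.   166.69] Fx,Fy,Fz [ 0.59  0.28 -1.03] w 0.454 t 10.7
```

The centre line is about 2.2 mm off in y, consistent across the plate, handle and rails. I'll correct that and lower.

```bash
cat >> h.py <<'E'
JO=JO+np.array([-np.sin(JY),np.cos(JY)])*-.0022
E
python3 -c "
from h import *
pj(-.005,0,.048);wj()"
```

```text
pos [ 0.5392 -0.1319  0.1667] txang 3.0186 F [ 0.62  0.21 -1.03] w 0.454 t 10.7
shift cm [-0.44 -0.22 11.87] spin 0.002 q [-0.26  0.17  0.5   1.79 -0.09  1.2   1.72]
jig mm [ -9.35   2.2  166.69] Fx,Fy,Fz [ 0.59  0.28 -1.03] w 0.454 t 10.7
```

Emit:
play_rows:
  motion:
    - [0.7,-0.44,-0.22,2,0.002]
    - [0.7,0,0,4,0]
    - [0.7,0,0,3.6,0]
    - [0.7,0,0,0,0]
    - [0.7,0,0,0,0]

```text
time: 11.32
position: [0.544, -0.1357, 0.0716]
tool_rot: [0.199, 3.134, -0.001]
ft_force: [0.1, 0.2, -1.0]
grip_width: 0.458
```

```bash
python3 - <<'E'
from h import *
pj(-.005,0,.048);wj()
im=optics.get_image("scene")[:,:,::-1];c=(155,190)
cv2.imwrite(f"pics/scene7c.png",cv2.resize(im[c[0]:c[0]+110,c[1]:c[1]+140],None,fx=5,fy=5,interpolation=cv2.INTER_CUBIC))
E
```

```text
pos [ 0.544  -0.1357  0.0716] txang 3.0147 F [ 0.12  0.15 -1.  ] w 0.458 t 11.32
shift cm [0.09 0.09 2.36] spin -0.002 q [-0.23  0.28  0.49  1.87 -0.16  1.02  1.77]
jig mm [-4.14 -0.94 71.55] Fx,Fy,Fz [ 0.1   0.16 -1.  ] w 0.458 t 11.325
```

View pics/scene7c.png

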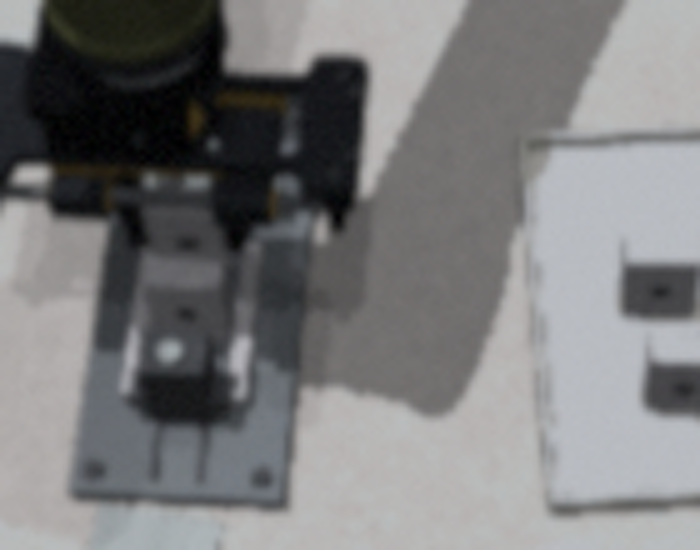

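Emit:
play_rows:
  motion:
    - [0.7,0,0.06,0.3,0]
    - [0.7,0,0,0.4,0]
    - [0.7,0,0,0.4,0]
    - [0.7,0,0,0.2,0]
    - [0.7,0,0,0,0]

```text
time: 12.0
position: [0.5433, -0.1347, 0.0577]
tool_rot: [-0.199, -3.135, -0.0]
ft_force: [0.4, 0.4, -0.7]
grip_width: 0.455
```

```bash
python3 -c "
from h import *
pj(-.005,0,.048);wj()"
```

```text
pos [ 0.5433 -0.1347  0.0577] txang 3.0148 F [ 0.36  0.43 -0.71] w 0.455 t 12.0
shift cm [-0.    0.    0.97] spin -0.002 q [-0.23  0.3   0.49  1.88 -0.17  1.    1.78]
jig mm [-5.000e+00 -5.000e-02  5.769e+01] Fx,Fy,Fz [ 0.3   0.47 -0.71] w 0.455 t 12.0
```

Emit:
play_rows:
  motion:
    - [0.7,0,0,0.3,0]
    - [0.7,0,0,0.3,0]
    - [0.7,0,0,0.25,0]
    - [0.7,0,0,0,0]
    - [0.7,0,0,0,0]

```text
time: 12.62
position: [0.5435, -0.1347, 0.0494]
tool_rot: [0.199, 3.135, 0.0]
ft_force: [1.0, -0.3, -0.7]
grip_width: 0.459
```

```bash
python3 -c "
from h import *
pj(-.005,0,.048);wj()"
```

```text
pos [ 0.5435 -0.1347  0.0494] txang 3.0149 F [ 1.02 -0.27 -0.69] w 0.459 t 12.62
shift cm [0.02 0.01 0.14] spin -0.002 q [-0.22  0.31  0.49  1.89 -0.17  0.98  1.78]
jig mm [-4.79 -0.05 49.44] Fx,Fy,Fz [ 1.05 -0.14 -0.69] w 0.459 t 12.625
```

Emit:
play_rows:
  motion:
    - [0.7,0,0,0.15,0]
    - [0.7,0,0,0.05,0]
    - [0.7,0,0,0,0]

```text
time: 13.0
position: [0.5437, -0.1348, 0.0483]
tool_rot: [0.199, 3.135, 0.001]
ft_force: [-2.3, -0.1, 4.7]
grip_width: 0.458
```

```bash
python3 -c "
from h import *
wj()"
```

```text
jig mm [-4.53 -0.1  48.26] Fx,Fy,Fz [-2.26 -0.38  4.69] w 0.458 t 13.0
```

Seated on the floor at 4.7 N up. Release and lift.

Emit:
play_rows:
  motion:
    - [0.35,0,0,0,0]
    - [0.35,0,0,0,0]
    - [0.35,0,0,-2,0]
    - [0.35,0,0,-5,0]
    - [0.6,0,0,-5,0]
    - [1,4.5,0,0,0]
    - [1,5.5,0,0,0]
    - [1,0,0,0,0]

```text
time: 14.0
position: [0.4404, -0.1215, 0.1666]
tool_rot: [-0.199, -3.133, -0.005]
ft_force: [1.9, -0.0, 0.2]
grip_width: 0.279
```

```bash
python3 - <<'E'
from h import *
wj();pj(-.118,0,.07)
for n,c in(("side",(165,200)),("scene",(155,190))):
    im=optics.get_image(n)[:,:,::-1]
    cv2.imwrite(f"pics/{n}8c.png",cv2.resize(im[c[0]:c[0]+110,c[1]:c[1]+140],None,fx=5,fy=5,interpolation=cv2.INTER_CUBIC))
E
```

```text
jig mm [-108.67    0.29  166.64] Fx,Fy,Fz [1.9  0.22 0.17] w 0.279 t 14.0
pos [ 0.4404 -0.1215  0.1666] txang 3.0145 F [ 1.92 -0.02  0.17] w 0.279 t 14.0
shift cm [ 0.91 -0.06  9.67] spin -0.002 q [-0.3  -0.07  0.5   2.01  0.03  1.2   1.63]
```

View pics/side8c.png

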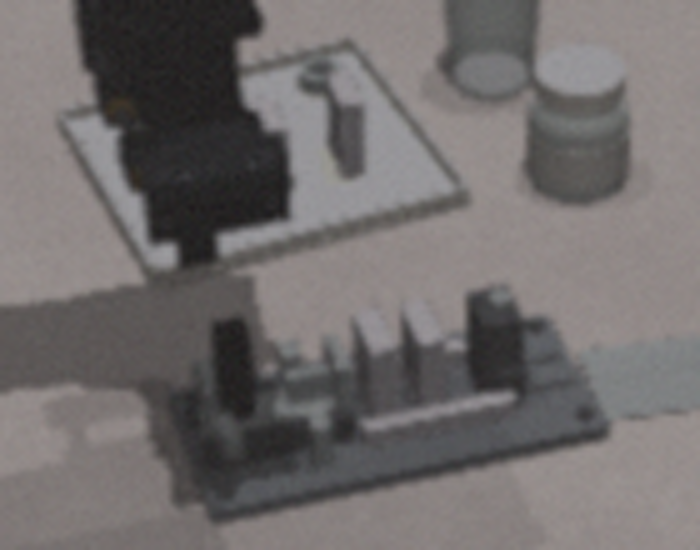

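View pics/scene8c.png

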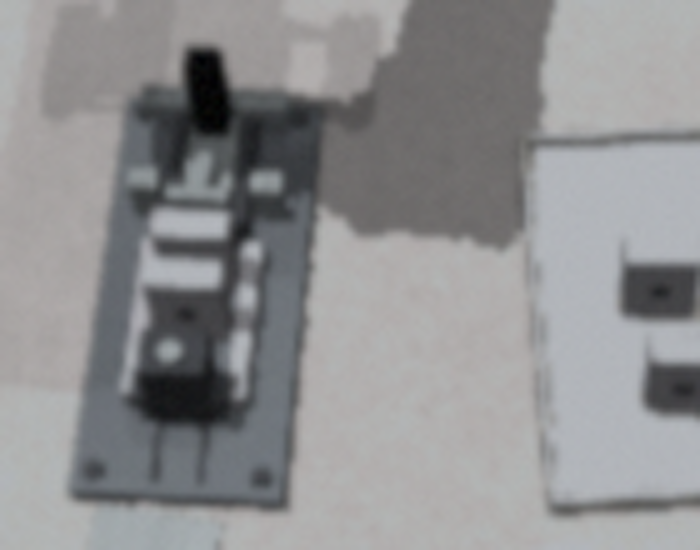

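Both spacers stand upright. Now I'll feel with the ram.

Emit:
play_rows:
  motion:
    - [1,1.0,-0.05,1.7,0]
    - [1,0,0,4,0]
    - [1,0,0,4,0]
    - [1,0,0,0,0]
    - [1,-0.6,0,0,0]
    - [1,-0.5,0,0,0]
    - [1,-0.5,0,0,0]
    - [1,-0.5,0,0,0]
    - [1,-0.5,0,0,0]
    - [1,-0.5,0,0,0]
    - [1,-0.5,0,0,0]
    - [1,0,0,0,0]

```text
time: 15.6
position: [0.4699, -0.1259, 0.0705]
tool_rot: [-0.199, -3.134, -0.0]
ft_force: [-5.0, -0.2, 3.1]
grip_width: 0.003
```

```bash
python3 -c "
from h import *
wj()"
```

```text
jig mm [-78.87  -0.41  70.51] Fx,Fy,Fz [-4.97 -0.83  3.1 ] w 0.003 t 15.6
```

Emit:
play_rows:
  motion:
    - [1,-0.4,0,0,0]
    - [1,-0.3,0,0,0]
    - [1,0,0,0,0]

```text
time: 15.98
position: [0.4763, -0.1267, 0.0704]
tool_rot: [-0.199, -3.133, -0.001]
ft_force: [-6.0, 0.6, 4.1]
grip_width: 0.005
```

```bash
python3 -c "
from h import *
wj()"
```

```text
jig mm [-72.39  -0.41  70.43] Fx,Fy,Fz [-5.98 -0.18  4.08] w 0.005 t 15.975
```

Emit:
play_rows:
  motion:
    - [1,-0.3,0,0,0]
    - [1,0,0,0,0]
    - [1,0,0,0,0]

```text
time: 16.35
position: [0.4791, -0.127, 0.0704]
tool_rot: [-0.199, -3.133, -0.001]
ft_force: [-6.9, 1.3, 3.5]
grip_width: 0.002
```

```bash
python3 -c "
from h import *
wj()"
```

```text
jig mm [-69.63  -0.38  70.39] Fx,Fy,Fz [-7.02  0.39  3.51] w 0.002 t 16.35
```

Emit:
play_rows:
  motion:
    - [1,-0.3,0,0,0]
    - [1,0,0,0,0]
    - [1,0,0,0,0]

```text
time: 16.73
position: [0.4813, -0.1273, 0.0703]
tool_rot: [-0.199, -3.132, -0.001]
ft_force: [-7.9, 0.3, 5.9]
grip_width: 0.007
```

```bash
python3 -c "
from h import *
wj()"
```

```text
jig mm [-67.38  -0.44  70.3 ] Fx,Fy,Fz [-7.85 -0.7   5.92] w 0.007 t 16.725
```

Emit:
play_rows:
  motion:
    - [1,-0.2,0,0,0]
    - [1,0,0,0,0]
    - [1,0,0,0,0]

```text
time: 17.1
position: [0.4824, -0.1274, 0.0703]
tool_rot: [-0.199, -3.13, -0.002]
ft_force: [-11.1, 1.9, 9.3]
grip_width: 0.002
```

```bash
python3 - <<'E'
from h import *
wj()
for n,c in(("side",(165,200)),("scene",(155,190))):
    im=optics.get_image(n)[:,:,::-1]
    cv2.imwrite(f"pics/{n}9c.png",cv2.resize(im[c[0]:c[0]+110,c[1]:c[1]+140],None,fx=5,fy=5,interpolation=cv2.INTER_CUBIC))
E
```

```text
jig mm [-66.31  -0.41  70.32] Fx,Fy,Fz [-11.29   0.48   9.32] w 0.002 t 17.1
```

View pics/side9c.png

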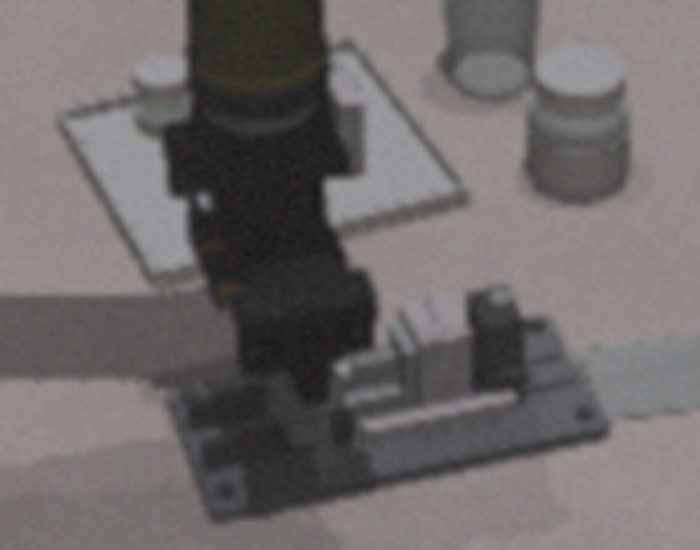

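View pics/scene9c.png

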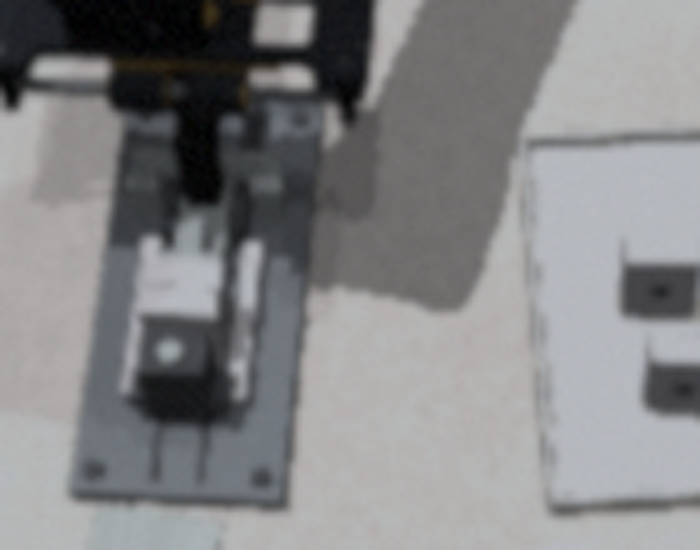

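The stop at x=-66.31 with 11.3 N matches the first push to within 0.1 mm (expected -66.34). The ram is still on its end stops, so one more spacer is needed.

Emit:
play_rows:
  motion:
    - [1,1,0,0,0]
    - [1,1.5,0,0,0]
    - [1,1.5,0,0,0]
    - [1,1.5,0,0,0]
    - [1,0.9,0,0,0]
    - [1,0,0,-3,0]
    - [0.3,0,0,-6,0]
    - [0.3,0,0,-1,0]
    - [0.25,0,0,0,0]

```text
time: 18.32
position: [0.4222, -0.1196, 0.1712]
tool_rot: [0.198, 3.132, 0.001]
ft_force: [-0.9, -0.6, -0.3]
grip_width: 0.255
```

```bash
python3 -c "
from h import *
wj();plan((.5726,.106,.12),np.pi-.07)"
```

```text
jig mm [-126.98   -0.2   171.22] Fx,Fy,Fz [-0.84 -0.75 -0.27] w 0.255 t 18.325
pos [ 0.4222 -0.1196  0.1712] txang 3.015 F [-0.93 -0.64 -0.27] w 0.255 t 18.32
shift cm [-12.05  24.28   5.18] spin -0.057 q [-0.31 -0.13  0.5   2.04  0.06  1.21  1.6 ]
```

Emit:
play_rows:
  motion:
    - [0.25,-2.4,4.86,0.6,0]
    - [0.25,-2.4,4.86,0.6,0]
    - [0.25,-2.4,4.86,1,0]
    - [0.25,-2.4,4.86,1.4,0]
    - [0.25,-2.45,4.84,1.4,-0.057]
    - [0.25,0,0,0,0]
    - [0.25,0,0,0,0]

```text
time: 19.2
position: [0.5704, 0.1048, 0.1185]
tool_rot: [-0.111, -3.137, 0.003]
ft_force: [0.1, -1.7, 0.0]
grip_width: 0.746
```

```bash
python3 - <<'E'
from h import *
plan((.5726,.106,.04),np.pi-.07)
st=ctrl.get_state();im=optics.get_image("wrist")[:,:,::-1]; np.savez("w10.npz",p=st["position"],r=st["tool_rot"])
cv2.imwrite("pics/w10.png",im)
cv2.imwrite("pics/w10c.png",cv2.resize(im[190:260,230:330],None,fx=7,fy=7,interpolation=cv2.INTER_CUBIC))
E
```

```text
pos [0.5704 0.1048 0.1185] txang 3.0712 F [ 0.07 -1.66  0.01] w 0.746 t 19.2
shift cm [-0.23  0.15  7.85] spin -0.0 q [-0.5   0.26  0.32  1.77 -0.09  1.12  1.34]
```

View pics/w10c.png

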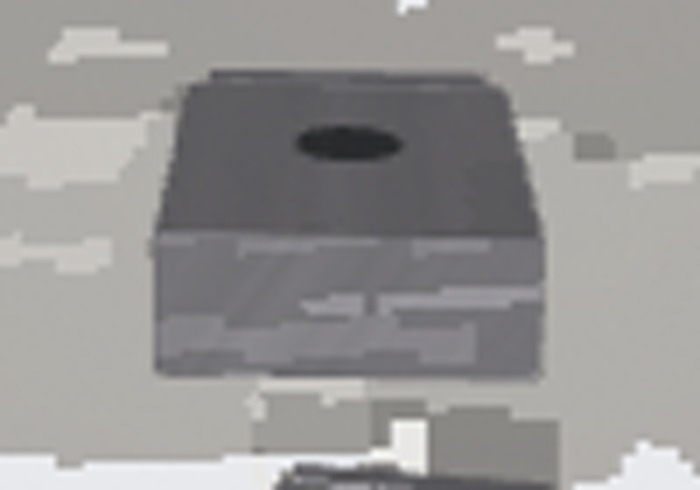

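View pics/w10.png

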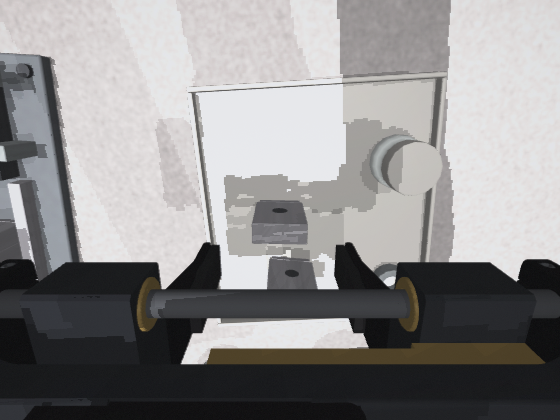

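Spacer2's top face in the crop is at (155,234), (543,239), (541,378) and (155,374), centred between the fingers.

```bash
python3 - <<'E'
from h import *
d=np.load("w10.npz"); K,P=camP("wrist",dict(position=d["p"],tool_rot=d["r"]))
q=np.array([ray(K,P,((u+.5)/7-.5+230,(v+.5)/7-.5+190),.064)[:2] for u,v in [(155,234),(543,239),(541,378),(155,374)]])
m=q.mean(0); v=q[1]-q[0]+q[2]-q[3];a=np.arctan2(-v[0],v[1]);print(m,a)
plan((*m,.040),np.pi+a)
E
```

```text
[0.5726057  0.10618321] -0.08205346958403335
pos [0.5707 0.1041 0.1194] txang 3.0698 F [-0.41 -0.68  0.05] w 0.751 t 19.25
shift cm [-0.19  0.23  7.94] spin 0.01 q [-0.5   0.26  0.32  1.77 -0.09  1.12  1.34]
```

Emit:
play_rows:
  motion:
    - [0.25,-0.1,0.12,3,0.01]
    - [0.25,0,0,3,0]
    - [0.25,0,0,1.8,0]
    - [0.25,0,0,0,0]
    - [0.25,0,0,0,0]

```text
time: 19.88
position: [0.5735, 0.1068, 0.0437]
tool_rot: [0.126, 3.137, 0.001]
ft_force: [0.8, 0.2, 0.2]
grip_width: 0.749
```

```bash
python3 -c "
from h import *
plan((.5726,.1062,.040),np.pi-.082)"
```

```text
pos [0.5735 0.1068 0.0437] txang 3.0611 F [0.8  0.22 0.17] w 0.749 t 19.88
shift cm [ 0.09 -0.07  0.37] spin 0.002 q [-0.49  0.35  0.31  1.83 -0.12  0.98  1.36]
```

Emit:
play_rows:
  motion:
    - [0.7,0,0,0,0]
    - [0.7,0,0,0,0]
    - [0.7,0,0,0,0]
    - [0.7,0,0,0,0]
  force: 30

```text
time: 20.38
position: [0.5729, 0.107, 0.0428]
tool_rot: [0.125, 3.139, 0.0]
ft_force: [0.1, -0.4, 1.4]
grip_width: 0.453
```

```bash
python3 -c "
from h import *
plan((.5726,.1062,.040),np.pi-.082)"
```

```text
pos [0.5729 0.107  0.0428] txang 3.0617 F [ 0.14 -0.35  1.36] w 0.453 t 20.38
shift cm [ 0.02 -0.08  0.28] spin 0.002 q [-0.49  0.35  0.3   1.83 -0.12  0.98  1.36]
```

Emit:
play_rows:
  motion:
    - [0.7,0,0,-3,0]
    - [0.7,0,0,-5,0]
    - [0.7,0,0,-5,0]
    - [0.7,0,0,0,0]
    - [0.7,0,0,0,0]

```text
time: 21.0
position: [0.5719, 0.107, 0.1715]
tool_rot: [-0.125, -3.138, 0.0]
ft_force: [-0.6, 0.3, -2.3]
grip_width: 0.456
```

```bash
python3 -c "
from h import *
pj(-.005,0,.17)"
```

```text
pos [0.5719 0.107  0.1715] txang 3.0619 F [-0.6   0.32 -2.27] w 0.456 t 21.0
shift cm [  0.93 -24.32   0.16] spin 0.045 q [-0.51  0.22  0.32  1.71 -0.07  1.22  1.32]
```

Emit:
play_rows:
  motion:
    - [0.7,0.19,-4.86,0,0]
    - [0.7,0.19,-4.86,0,0]
    - [0.7,0.19,-4.86,0,0]
    - [0.7,0.19,-4.86,0,0]
    - [0.7,0.17,-4.88,0,0.045]
    - [0.7,0,0,0,0]
    - [0.7,0,0,0,0]
    - [0.7,0,0,0,0]

```text
time: 22.0
position: [0.5439, -0.1327, 0.1714]
tool_rot: [-0.191, -3.134, -0.001]
ft_force: [-0.0, -0.2, -2.0]
grip_width: 0.458
```

```bash
python3 - <<'E'
from h import *
pj(-.005,0,.051);wj()
im=optics.get_image("wrist")[:,:,::-1]; cv2.imwrite("pics/w11.png",im)
E
```

```text
pos [ 0.5439 -0.1327  0.1714] txang 3.0196 F [-0.05 -0.22 -2.01] w 0.458 t 22.0
shift cm [ 0.02 -0.21 12.04] spin 0.003 q [-0.25  0.18  0.49  1.77 -0.09  1.22  1.72]
jig mm [ -4.64   2.02 171.41] Fx,Fy,Fz [-0.02 -0.22 -2.01] w 0.458 t 22.0
```

View pics/w11.png

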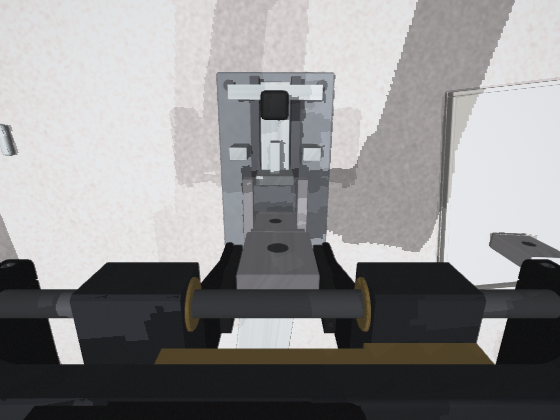

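Emit:
play_rows:
  motion:
    - [0.7,0.03,-0.17,2,0.003]
    - [0.7,0,0,4,0]
    - [0.7,0,0,3.8,0]
    - [0.7,0,0,0,0]
    - [0.7,0,0,0,0]
    - [0.7,0,0,0,0]

```text
time: 22.8
position: [0.5451, -0.1364, 0.0764]
tool_rot: [0.2, 3.132, 0.0]
ft_force: [-0.5, -0.3, -1.7]
grip_width: 0.458
```

```bash
python3 -c "
from h import *
pj(-.005,0,.051);wj()"
```

```text
pos [ 0.5451 -0.1364  0.0764] txang 3.0142 F [-0.48 -0.3  -1.74] w 0.458 t 22.8
shift cm [0.21 0.15 2.54] spin -0.002 q [-0.22  0.28  0.48  1.87 -0.15  1.03  1.76]
jig mm [-3.01 -1.47 76.42] Fx,Fy,Fz [-0.44 -0.36 -1.74] w 0.458 t 22.8
```

Emit:
play_rows:
  motion:
    - [0.7,0.15,0.12,0.3,0]
    - [0.7,0,0,0.4,0]
    - [0.7,0,0,0,0]
    - [0.7,0,0,0,0]

```text
time: 23.3
position: [0.5422, -0.1349, 0.0674]
tool_rot: [-0.201, -3.135, 0.0]
ft_force: [-0.3, 1.4, -1.7]
grip_width: 0.456
```

```bash
python3 -c "
from h import *
pj(-.005,0,.051);wj()"
```

```text
pos [ 0.5422 -0.1349  0.0674] txang 3.0138 F [-0.25  1.38 -1.68] w 0.456 t 23.3
shift cm [-0.11  0.04  1.64] spin -0.003 q [-0.22  0.29  0.48  1.88 -0.15  1.01  1.77]
jig mm [-6.07 -0.43 67.4 ] Fx,Fy,Fz [-0.42  1.33 -1.68] w 0.456 t 23.3
```

Emit:
play_rows:
  motion:
    - [0.7,-0.05,0.04,0.3,0]
    - [0.7,0,0,0.3,0]
    - [0.7,0,0,0.2,0]
    - [0.7,0,0,0,0]
    - [0.7,0,0,0,0]

```text
time: 23.92
position: [0.5428, -0.1346, 0.0595]
tool_rot: [0.201, 3.135, 0.0]
ft_force: [0.5, 0.2, -1.5]
grip_width: 0.458
```

```bash
python3 -c "
from h import *
pj(-.005,0,.051);wj()"
```

```text
pos [ 0.5428 -0.1346  0.0595] txang 3.0138 F [ 0.47  0.21 -1.45] w 0.458 t 23.93
shift cm [-0.05 -0.    0.85] spin -0.003 q [-0.22  0.3   0.47  1.88 -0.16  1.    1.77]
jig mm [-5.500e+00  3.000e-02  5.946e+01] Fx,Fy,Fz [ 0.44  0.27 -1.45] w 0.458 t 23.925
```

Emit:
play_rows:
  motion:
    - [0.7,0,0,0.3,0]
    - [0.7,0,0,0.3,0]
    - [0.7,0,0,0.2,0]
    - [0.7,0,0,0.1,0]
    - [0.7,0,0,0,0]
    - [0.7,0,0,0,0]

```text
time: 24.68
position: [0.5427, -0.1345, 0.0507]
tool_rot: [-0.201, -3.135, -0.0]
ft_force: [-2.1, 0.9, 3.3]
grip_width: 0.455
```

```bash
python3 -c "
from h import *
pj(-.005,0,.051);wj()"
```

```text
pos [ 0.5427 -0.1345  0.0507] txang 3.0138 F [-2.06  0.86  3.31] w 0.455 t 24.68
shift cm [-0.06 -0.   -0.03] spin -0.003 q [-0.21  0.31  0.47  1.89 -0.17  0.98  1.78]
jig mm [-5.620e+00  4.000e-02  5.073e+01] Fx,Fy,Fz [-2.15  0.59  3.31] w 0.455 t 24.675
```

Seated. Release, then go behind the handle.

Emit:
play_rows:
  motion:
    - [0.35,0,0,0,0]
    - [0.35,0,0,0,0]
    - [0.35,0,0,-2,0]
    - [0.35,0,0,-5,0]
    - [0.6,0,0,-5,0]
    - [1,5,0,0,0]
    - [1,6,0,0,0]
    - [1,0,0,0,0]
    - [1,0,0,0,0]

```text
time: 25.8
position: [0.4344, -0.1205, 0.171]
tool_rot: [0.2, 3.133, 0.001]
ft_force: [-0.3, -0.7, 0.1]
grip_width: 0.166
```

```bash
python3 - <<'E'
from h import *
wj();pj(-.118,0,.07)
for n,c in(("side",(165,200)),("scene",(155,190))):
    im=optics.get_image(n)[:,:,::-1]
    cv2.imwrite(f"pics/{n}12c.png",cv2.resize(im[c[0]:c[0]+110,c[1]:c[1]+140],None,fx=5,fy=5,interpolation=cv2.INTER_CUBIC))
E
```

```text
jig mm [-114.74    0.48  170.99] Fx,Fy,Fz [-0.21 -0.7   0.08] w 0.166 t 25.8
pos [ 0.4344 -0.1205  0.171 ] txang 3.0139 F [-0.3  -0.67  0.08] w 0.166 t 25.8
shift cm [ 0.35 -0.06 10.1 ] spin -0.003 q [-0.29 -0.09  0.48  2.02  0.04  1.2   1.62]
```

View pics/side12c.png

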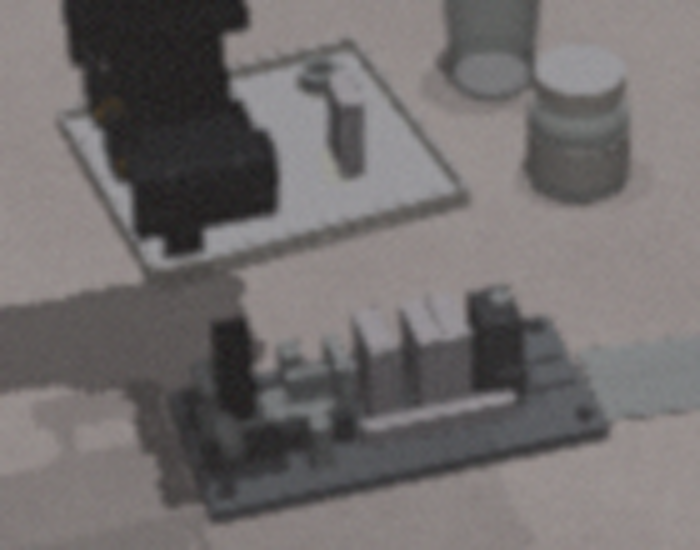

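View pics/scene12c.png

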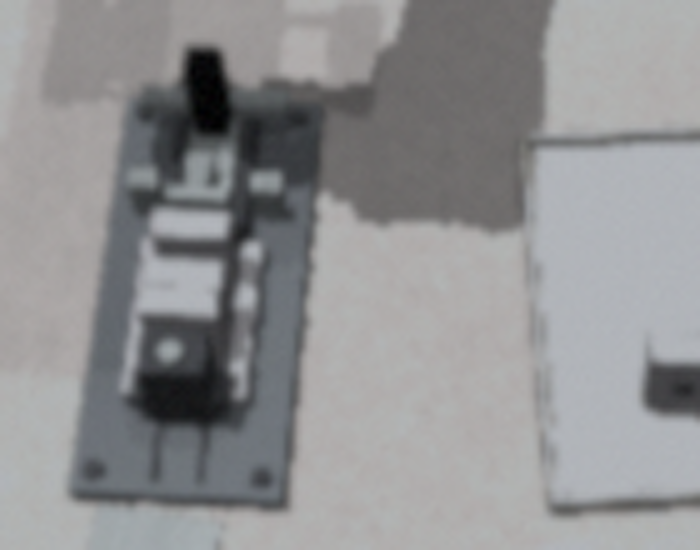

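All three spacers are upright. Pushing again, gently past about 20 mm of travel.

Emit:
play_rows:
  motion:
    - [1,0.3,-0.06,2.1,0]
    - [1,0,0,4,0]
    - [1,0,0,4,0]
    - [1,0,0,0,0]
    - [1,-0.6,0,0,0]
    - [1,-0.5,0,0,0]
    - [1,-0.5,0,0,0]
    - [1,-0.5,0,0,0]
    - [1,-0.5,0,0,0]
    - [1,0,0,0,0]
    - [1,0,0,0,0]

```text
time: 27.28
position: [0.4564, -0.124, 0.0694]
tool_rot: [0.2, 3.135, 0.0]
ft_force: [-3.0, 0.3, 2.1]
grip_width: 0.005
```

```bash
python3 -c "
from h import *
wj()"
```

```text
jig mm [-92.53  -0.28  69.4 ] Fx,Fy,Fz [-3.04 -0.09  2.08] w 0.005 t 27.275
```

Emit:
play_rows:
  motion:
    - [1,-0.3,0,0,0]
    - [1,0,0,0,0]
    - [1,0,0,0,0]

```text
time: 27.65
position: [0.4591, -0.1244, 0.0693]
tool_rot: [-0.201, -3.135, -0.0]
ft_force: [-4.4, 0.5, 2.1]
grip_width: 0.006
```

```bash
python3 -c "
from h import *
wj()"
```

```text
jig mm [-89.76  -0.28  69.34] Fx,Fy,Fz [-4.47 -0.08  2.09] w 0.006 t 27.65
```

Emit:
play_rows:
  motion:
    - [1,-0.3,0,0,0]
    - [1,0,0,0,0]
    - [1,0,0,0,0]

```text
time: 28.02
position: [0.4621, -0.1248, 0.0693]
tool_rot: [-0.201, -3.135, -0.0]
ft_force: [-4.6, 1.1, 1.5]
grip_width: 0.01
```

```bash
python3 -c "
from h import *
wj()"
```

```text
jig mm [-86.77  -0.3   69.31] Fx,Fy,Fz [-4.73  0.56  1.46] w 0.01 t 28.025
```

Emit:
play_rows:
  motion:
    - [1,-0.3,0,0,0]
    - [1,0,0,0,0]
    - [1,0,0,0,0]

```text
time: 28.4
position: [0.4647, -0.1251, 0.0693]
tool_rot: [-0.201, -3.134, -0.0]
ft_force: [-5.6, 0.9, 3.2]
grip_width: 0.007
```

```bash
python3 -c "
from h import *
wj()"
```

```text
jig mm [-84.15  -0.31  69.3 ] Fx,Fy,Fz [-5.7   0.21  3.18] w 0.007 t 28.4
```

Emit:
play_rows:
  motion:
    - [1,-0.3,0,0,0]
    - [1,0,0,0,0]
    - [1,0,0,0,0]

```text
time: 28.78
position: [0.4675, -0.1254, 0.0693]
tool_rot: [-0.201, -3.134, -0.001]
ft_force: [-6.4, 0.8, 3.9]
grip_width: 0.008
```

```bash
python3 -c "
from h import *
wj()"
```

```text
jig mm [-81.3   -0.3   69.29] Fx,Fy,Fz [-6.46  0.04  3.94] w 0.008 t 28.775
```

Emit:
play_rows:
  motion:
    - [1,-0.3,0,0,0]
    - [1,0,0,0,0]
    - [1,0,0,0,0]

```text
time: 29.15
position: [0.4703, -0.1258, 0.0692]
tool_rot: [-0.201, -3.133, -0.001]
ft_force: [-6.1, 1.5, 3.6]
grip_width: 0.003
```

```bash
python3 -c "
from h import *
wj()"
```

```text
jig mm [-78.45  -0.32  69.24] Fx,Fy,Fz [-6.27  0.72  3.61] w 0.003 t 29.15
```

Emit:
play_rows:
  motion:
    - [1,-0.3,0,0,0]
    - [1,0,0,0,0]
    - [1,0,0,0,0]

```text
time: 29.52
position: [0.4729, -0.1262, 0.0692]
tool_rot: [-0.201, -3.132, -0.001]
ft_force: [-7.4, 1.2, 4.7]
grip_width: 0.002
```

```bash
python3 -c "
from h import *
wj()"
```

```text
jig mm [-75.91  -0.34  69.2 ] Fx,Fy,Fz [-7.5   0.23  4.68] w 0.002 t 29.525
```

Emit:
play_rows:
  motion:
    - [1,-0.3,0,0,0]
    - [1,0,0,0,0]
    - [1,0,0,0,0]

```text
time: 29.9
position: [0.4744, -0.1263, 0.0691]
tool_rot: [-0.201, -3.129, -0.002]
ft_force: [-11.2, 2.5, 9.9]
grip_width: 0.008
```

```bash
python3 -c "
from h import *
wj()"
```

```text
jig mm [-74.39  -0.33  69.12] Fx,Fy,Fz [-11.43   1.04   9.94] w 0.008 t 29.9
```

Emit:
play_rows:
  motion:
    - [1,-0.2,0,0,0]
    - [1,0,0,0,0]
    - [1,0,0,0,0]

```text
time: 30.28
position: [0.4754, -0.1265, 0.069]
tool_rot: [-0.201, -3.127, -0.003]
ft_force: [-15.0, 1.7, 11.9]
grip_width: 0.004
```

```bash
python3 -c "
from h import *
wj()"
```

```text
jig mm [-73.39  -0.36  69.01] Fx,Fy,Fz [-15.11  -0.16  11.91] w 0.004 t 30.275
```

The ram stopped hard 8.1 mm short of the end-stop reference at the same force, so the stack is clamped. I'll press a bit firmer and verify.

Emit:
play_rows:
  motion:
    - [1,-0.25,0,0,0]
    - [1,0,0,0,0]
    - [1,0,0,0,0]
    - [1,0,0,0,0]
    - [1,0,0,0,0]

```text
time: 30.9
position: [0.4765, -0.1266, 0.0688]
tool_rot: [-0.201, -3.124, -0.003]
ft_force: [-19.2, 2.8, 14.3]
grip_width: 0.0
```

```bash
python3 - <<'E'
from h import *
wj()
for n,c in(("side",(165,200)),("scene",(155,190))):
    im=optics.get_image(n)[:,:,::-1]; cv2.imwrite(f"pics/{n}13.png",im)
    cv2.imwrite(f"pics/{n}13c.png",cv2.resize(im[c[0]:c[0]+110,c[1]:c[1]+140],None,fx=5,fy=5,interpolation=cv2.INTER_CUBIC))
wj()
E
```

```text
jig mm [-72.22  -0.33  68.81] Fx,Fy,Fz [-19.43   0.38  14.33] w 0.0 t 30.9
jig mm [-72.19  -0.37  68.85] Fx,Fy,Fz [-18.61   0.17  14.99] w 0.005 t 31.0
```

View pics/side13c.png

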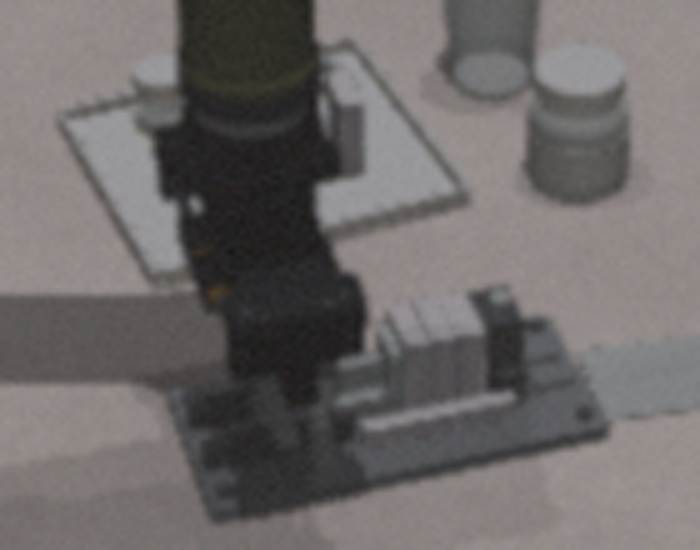

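View pics/scene13c.png

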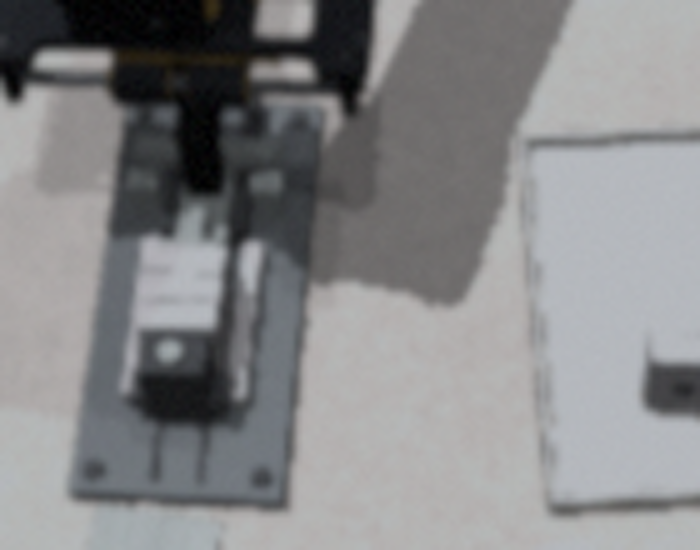

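View pics/scene13.png

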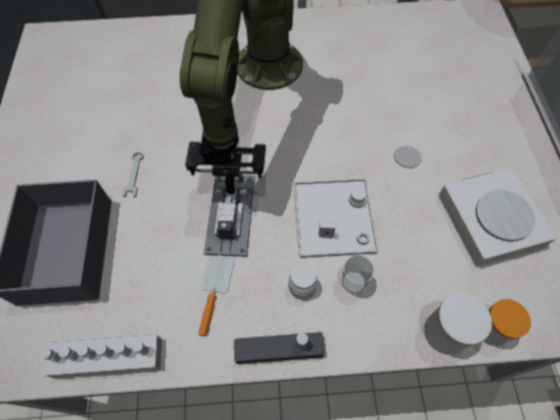

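The three spacers are upright and squeezed between the ram plate and the anvil with no gap. Spacer3, the pot and the collar have not moved, and the force is steady at about 19 N. Handing in.

```bash
python3 -c "
from bench import ticket
print(ticket.close_job())"
```

```text
the job is handed in; nothing more can be done
None
```

The stack took three spacers (spacer0, 1 and 2), and I handed the job in at about 31 s with the ram still pushed against it.

- **First push, one spacer:** I pushed the ram to its end stops, about 40 mm of travel with the buffer pressed to 13 N, and let it spring back.
- **Second push, two spacers:** With spacer1 added, the ram stopped at the same position for the same force, within 0.1 mm. It was still on the end stops, so one more spacer was needed.
- **Third push, three spacers:** With spacer2 added, the ram stopped hard about 8 mm short of the end-stop reference, so the stack is clamped.

At the last check the push was steady at about 19 N. The pictures showed the three spacers upright between ram and anvil, with no visible gap. Spacer3, the pot, the collar and everything else looked unmoved.

My first camera estimate of the jig's centre line was about 2 mm off. I corrected it from a straight-on wrist view before placing any spacer. No check failed. The only odd reading was an upward force of about 14 N on the fingers during the final push, but it stayed steady and well under the limits.

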